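# Hang the lift-off splash guard on the pancake maker and swing it shut

### The arm

A 6-joint arm with a two-finger parallel gripper is mounted at the origin on the work surface. World frame = base frame: x ahead of the robot, y to its left, z up, the work surface at z = 0. Lengths are in m, angles in rad, forces in N, time in s.
With the tool pointing down it reaches from about 0.3 to 0.825 m from the base axis. Payload 5.4 kg.
Tool frame: the origin (TCP) lies at the centre of the arm's flange, where the gripper is bolted on; the fingertips stand 190 mm ahead of it and the grasp point (between the pads) lies 171 mm ahead of it (nose_length is the distance from the TCP to the fingertips, in m); z points along the fingers, y is the direction in which the jaws open and shut (so a half turn about z gives the same grasp; the last joint's range is limited). The gripper opens to 92 mm and grips with 3 to 60 N. Pads are 20 mm wide; open, the fingers measure 128 mm over their backs; the gripper's body (75 mm by 189 mm) begins 69 mm behind the grasp point.
Start: joints at [1.026, 0.158, 1.597, -0, 1.386, -0.21], TCP at [0.189, 0.543, 0.405] pointing down, gripper open.
Joint ranges: [-2.91, 2.91], [-0.94, 2.29], [0.18, 2.7], [-1.29, 4.43], [0.17, 2.64], [-3, 3]. Speed limits (rad/s): [2.57, 2.57, 3.14, 3.14, 3.14, 3.14].

### API

Orientations are given as [roll, pitch, yaw] about the fixed x, y, z axes, in that order (R = Rz(yaw) Ry(pitch) Rx(roll)).
In Python, from workcell import read_state, grab_frame, hand_in, find_in, masks_of, nose_length gives the robot as it stands.
- The arm moves only by the tool jog_arm, never from a script. Its argument "increments" is a list of rows, each a list of 3 entries, a list of its own where there are three numbers: the turn, a rotation vector about the tool's x, y, z in degrees, then the shift along the tool's x, y, z in m, then the closure in counts, from 0 (fully open) to 255 (shut). A call has 1 to 8 rows; each row shifts and turns the commanded pose from where the row before left it, along the tool's axes as they then stand; what a row does not reach is not made up. A row lasts 1/8 s, in which the tool goes at most 62.5 mm and 10.7 degrees, less where a joint would pass 70% of its speed; a pose out of reach is approached as far as the arm can. A call is refused whole if a number of a shift passes 0.0625 or a number of a turn 10.7, either way. A call with a gripper value outside its range is refused whole. The fingers move at their own pace and stop on an object; "grip_force" is the grip in N (left out, the last holds). Time passes only in rows, so rows that do not move let the fingers close. It gives the time, the measured TCP pose, the force and the opening at its end, in the units of the state.
- read_state(): the state, without advancing time (a new reading comes with each control period).
- grab_frame(name): name is "scene" or "top"; returns a dict with "image" (480x640x3 uint8, red, green, blue), "depth" (480x640 float32, m along the optical axis (not along the pixel's ray), 0 where there is no reading), "fx", "fy", "cx", "cy" (pixels), "dist" ([k1, k2, p1, p2, k3] as OpenCV has them; the pictures are not rectified), "view" (4x4, takes a point from world to camera coordinates). Camera axes: x right, y up, looking along -z (the intrinsics and any distortion apply to the point x, -y, -z); pixel columns grow to the right and rows downward; lengths in m; the calibration is good to about 2 mm. A picture is of the moment at which its call begins.
- hand_in(): hands the job in, once; it reports no verdict.
Trained networks look in the newest picture that a camera, given by its name, has taken for a name from the list of things; names that differ only in an ending like _2 or _b are one class to them, and where a whole thing is asked for, a point or a joint stands for the part that bears it (a point fixed in the world has none). Each returns a list of dicts, best first, with "p" (0 to 1); they miss things now and then, are a little off and sometimes report something else, mostly with a low value. They report only what shows in the picture. A call takes as long as a camera call. They do not tell look-alikes from the thing itself.
- find_in(camera, label): "xy" ([column, row] in pixels, amid what is visible of it).
- masks_of(camera, label): "pixels" (480x640 bool, what is visible of it) and "xy" ([column, row] in pixels, amid what is visible of it).
The state is a dict: "time_s": time; "qpos": joint angles; "dq": joint speeds; "joint_torque": joint torques, N m; "ee_pos": TCP position; "tool_rot": TCP orientation; "contact_force": force on the tool from outside, world axes, zero at the start; "moment": the same for the moment, N m; "opening": finger opening in m.
Only numpy, scipy, OpenCV 4.12 (cv2) and the standard library are available. Lean on these libraries where they do the work, as an engineer would, in place of code of your own. Each camera call takes 0.05 s, during which the arm holds its last target.

### The job

Take the washed splash guard out of the drying stand and hang it, standing open, on the pancake maker's hinge post, feeling both of its sockets gently down over the two brass pintles until it sits fully home. Then swing it shut under the red hood against the stop post and let go, leaving the jam jar, plates and mug where they are and never leaning hard on the machine.

Things in the scene. Friction and masses are not known exactly. Their poses are not given: they have to be found in the camera images.
- guard: Loose splash guard, 0.26 to 0.39 kg: upright aluminium panel with two black hinge sockets at one end and a yellow grip on top. Origin: on the hinge axis, at the underside of the lower socket. z up along the hinge axis, x from the hinge along the panel to its free edge, y the panel's normal. Panel: x 22 to 136 mm, 6 mm thick, z -20 to 130; foot rail 20 mm wide, x 30 to 90. Centre of mass below the grip.
- guard_socket (a point): Centre of the guard's upper socket hole at its underside: 90 mm straight above the guard's origin. Upper and lower sockets are alike: blocks 32 (x) by 56 (y) by 18 mm high with a straight vertical through hole 12.5 mm in diameter on the hinge axis; undersides at z 0 and 90 mm of the guard's frame.
- guard_grip (a point): Centre of the guard's yellow grip: x 47, y 0, z 150 mm in the guard's frame. The grip is 50 (x) by 14 (y) mm, from x 22 to 72 and z 128 to 172 mm.
- guard_edge (a point): Middle of the guard's free vertical edge: x 136, y 0, z 55 mm in the guard's frame.
- drying_stand: Fixed wooden stand 130 by 90 mm. The guard's foot rail stands in a groove along the stand's x, 24 mm wide, floor 12 mm and walls' top 42 mm above the table: lift the guard straight up by 35 mm or more to clear it. Origin at the centre of its underside.
- pancake_maker: Pancake maker, fixed: white base board (x -120 to 160, y -110 to 175 mm, 20 thick), round black baking plate 72 mm high (radius 88, at x 60, y 20). Origin on the table, z up. At its +y, -x corner an aluminium hinge post (22 mm square, 165 high) carries two bracket arms (16 wide, 8 thick) that reach 80 mm from it in -y; at each arm's end is an upright brass pintle.
- hinge_mark (a point): Nominal hinge axis at the lower arm's top: x -80, y 60, z 55 mm of the pancake maker. The true axis, with both pintles and the post, is clamped anywhere up to 14 mm either way along the pancake maker's y (x is true): unmeasured, new each time, firm under work. Pintles: 10 mm diameter, 16 tall, flat top, 0.5 mm chamfer, arms' tops 55 and 145 mm high. Home, the guard's origin is on the true axis, 55 mm high.
- stop_face (a point): Where the shut guard's free end rests: face of the aluminium stop post, x -77, y -66, z 120 mm of the pancake maker (36 wide). Over it a red hood, x -111 to -65, y -84 to -48, underside 191, top 197 mm high, so a shut guard (top edge 185 mm) cannot be lowered or lifted. Shut: guard's x along the pancake maker's -y. Hang it open, guard's x along -x, then swing 90 degrees anticlockwise from above.
- jam_jar: Closed jar of dark red jam, 68 mm across, 95 mm tall, a bystander. Origin at the centre of its underside.
- plate_stack: Stack of white paper plates, 170 mm across, 26 mm tall, a bystander. Origin at the centre of its underside.
- mug: Blue mug, 76 mm across, 85 mm tall, handle on its +y side, a bystander. Origin at the centre of its underside.
Things that resemble listed ones, but are neither listed nor needed, are in the scene too. What is meant by the guard is not purple, and is the smaller of those in its own colour.

How it is judged:
By the outcome, as a careful person would: the job done as asked, in the order asked, and still so for the second after the job is handed in, with the robot touching nothing.
It also fails if it takes over 72 s, if anything falls off the work surface, if the arm or the gripper's body presses on something with over 40 N, if the wrist force passes 120 N, or if a joint passes its speed limit or range.

## Working session

There is one attempt and no reset: what is moved stays moved. The work goes in short steps, Python scripts to look and compute and a tool call to move; the robot and the scene stay as the last step left them, time stands still between calls to the robot, and variables do not carry over. Pictures are saved under pics/ and viewed, and the job is handed in when it is done.

Besides the shell and the picture viewer there is one more tool, called after ">>>" as name([rows], argument=value, ...), one row to a line, values as JSON. jog_arm: Moves the arm, as the interface text tells. Its arguments: {"type":"object","properties":{"increments":{"type":"array","items":{"type":"array"}},"grip_force":{"type":"number"}},"required":["increments"]}

```bash
ls; mkdir -p pics
python3 - <<'E'
from workcell import *
import cv2,numpy as np
print(read_state())
for c in ("scene","top"):
    f=grab_frame(c)
    cv2.imwrite(f"pics/{c}0.png",f["image"][:,:,::-1])
    np.savez(f"{c}0.npz",**{k:np.array(v) for k,v in f.items()})
    print(c,f["fx"],f["fy"],f["cx"],f["cy"],f["dist"],f["view"])
    for l in ["guard","guard_socket","guard_grip","guard_edge","drying_stand","pancake_maker","hinge_mark","stop_face","jam_jar","mug","plate_stack"]:
        try: print(l,[(round(d["p"],2),np.round(d["xy"]).tolist()) for d in find_in(c,l)])
        except Exception as e: print(l,e)
print(nose_length)
E
```

```text
pics
{'time_s': 0.0, 'qpos': array([ 1.02590905e+00,  1.59067022e-01,  1.59824886e+00, -7.82493784e-07,
        1.38618457e+00, -2.10076134e-01]), 'dq': array([-8.10706804e-04,  1.40287162e-03,  1.27828456e-03, -2.62935766e-05,
        8.31662559e-04, -7.22087261e-04]), 'joint_torque': array([ 8.69321830e-04, -3.85549808e+01, -3.22108984e+01,  7.01037515e-02,
        3.75410740e-02, -1.11516003e-04]), 'ee_pos': array([0.18879868, 0.54282474, 0.40370015]), 'tool_rot': array([-3.13972663e+00, -3.97090332e-04,  2.80678129e+00]), 'contact_force': array([ 1.26677447, -0.4953688 ,  0.40605571]), 'moment': array([-0.02733281, -0.02460227, -0.00389093]), 'opening': 0.09167271532518097}
scene 458.56764626751965 458.56764626751965 322.26568126827027 243.07842871067942 [-0.11306871  0.          0.          0.          0.        ] [[ 0.33439507  0.94229609  0.01606282 -0.00429648]
 [-0.67915513  0.22912678  0.69731573  0.27572962]
 [ 0.65339746 -0.24408809  0.71658409 -1.74468132]
 [ 0.          0.          0.          1.        ]]
guard [(0.88, [234.0, 207.0]), (0.76, [147.0, 270.0]), (0.7, [31
[... 948 characters left out ...]
 [ 0.00000000e+00  0.00000000e+00  0.00000000e+00  1.00000000e+00]]
guard [(0.75, [489.0, 303.0]), (0.67, [408.0, 342.0]), (0.57, [337.0, 193.0])]
guard_socket [(0.75, [484.0, 302.0]), (0.66, [405.0, 341.0])]
guard_grip [(0.98, [406.0, 339.0]), (0.92, [338.0, 193.0]), (0.77, [487.0, 303.0])]
guard_edge [(0.92, [339.0, 192.0]), (0.86, [486.0, 303.0]), (0.71, [408.0, 343.0])]
drying_stand [(0.6, [332.0, 226.0])]
pancake_maker [(0.94, [218.0, 177.0])]
hinge_mark [(0.63, [220.0, 175.0])]
stop_face [(0.92, [218.0, 175.0]), (0.15, [339.0, 196.0])]
jam_jar [(0.73, [355.0, 170.0])]
mug [(0.64, [250.0, 275.0]), (0.52, [218.0, 177.0])]
plate_stack [(0.85, [403.0, 239.0]), (0.2, [220.0, 176.0])]
0.1901
```

View pics/scene0.png

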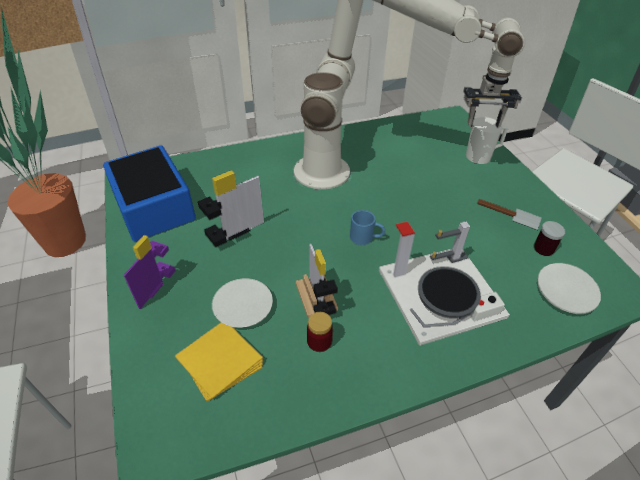

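View pics/top0.png

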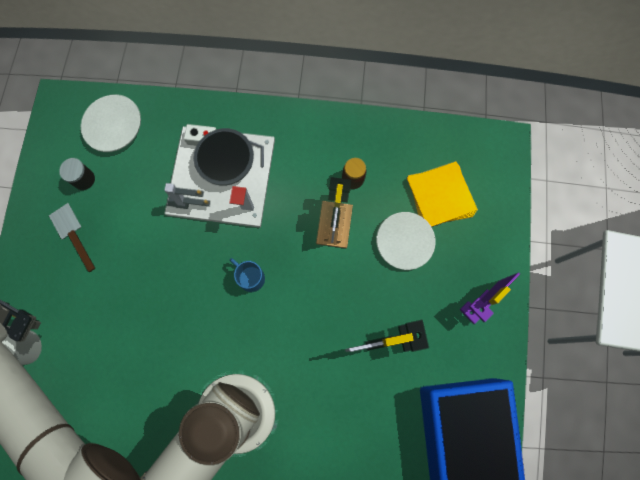

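The guard in the stand is at scene (317,275) and top (338,205), with its sockets toward the jar at top (354,172). The pancake maker is at top (220,175). The large aluminium and purple guards are decoys. Next I'll build the point clouds.

```bash
cat > lib.py <<'E'
import numpy as np,cv2
from workcell import *
from scipy.spatial.transform import Rotation as R
def cloud(f):
    h,w=f["depth"].shape
    u,v=np.meshgrid(np.arange(w),np.arange(h))
    K=np.array([[f["fx"],0,f["cx"]],[0,f["fy"],f["cy"]],[0,0,1.]])
    p=cv2.undistortPoints(np.stack([u,v],-1).reshape(-1,1,2).astype(float),K,np.array(f["dist"],float)).reshape(h,w,2)
    d=np.asarray(f["depth"],float)
    c=np.stack([p[...,0]*d,-p[...,1]*d,-d],-1)
    V=np.array(f["view"]); 
    P=(c-V[:3,3])@V[:3,:3]
    P[d==0]=np.nan
    return P
def proj(f,X):
    V=np.array(f["view"]);X=np.atleast_2d(X)
    c=X@V[:3,:3].T+V[:3,3]; c=c*[1,-1,-1]
    K=np.array([[f["fx"],0,f["cx"]],[0,f["fy"],f["cy"]],[0,0,1.]])
    return cv2.projectPoints(c.reshape(-1,1,3),np.zeros(3),np.zeros(3),K,np.array(f["dist"],float))[0].reshape(-1,2)
def load(n): return dict(np.load(n))
E
python3 - <<'E'
from lib import *
for c in ("scene","top"):
    f=load(c+"0.npz");P=cloud(f);im=f["image"]
    def st(name,m):
        Q=P[m];Q=Q[~np.isnan(Q[:,0])]
        if len(Q): print(c,name,len(Q),Q.min(0).round(4),Q.max(0).round(4),np.median(Q,0).round(4))
    hsv=cv2.cvtColor(im,cv2.COLOR_RGB2HSV)
    yel=(hsv[...,0]>20)&(hsv[...,0]<32)&(hsv[...,1]>180)&(hsv[...,2]>120)
    red=((hsv[...,0]<6)|(hsv[...,0]>174))&(hsv[...,1]>180)&(hsv[...,2]>120)
    tbl=P[...,2]; st("table",np.abs(tbl)<0.01)
    n,l,s,ce=cv2.connectedComponentsWithStats(yel.astype(np.uint8))
    for i in range(1,n):
        if s[i,4]>20: print(ce[i]); st("yel",l==i)
    n,l,s,ce=cv2.connectedComponentsWithStats(red.astype(np.uint8))
    for i in range(1,n):
        if s[i,4]>10: print(ce[i]); st("red",l==i)
    for t in ["mug","jam_jar","plate_stack","drying_stand"]:
        for d in masks_of(c,t)[:2]: st(t+f"{d['p']:.2f}",d["pixels"])
f=load("top0.npz")
cv2.imwrite("pics/t0_pm.png",cv2.resize(f["image"][110:240,150:290,::-1],None,fx=5,fy=4.5,interpolation=2))
cv2.imwrite("pics/t0_g.png",cv2.resize(f["image"][140:260,300:390,::-1],None,fx=5,fy=5,interpolation=2))
f=load("scene0.npz")
cv2.imwrite("pics/s0_g.png",cv2.resize(f["image"][220:360,280:520,::-1],None,fx=3.3,fy=3.3,interpolation=2))
E
```

```text
scene table 106866 [-1.8726 -1.3077 -0.01  ] [0.9589 2.4018 0.01  ] [ 5.765e-01 -1.484e-01  2.000e-04]
[224.07926829 183.27743902]
scene yel 327 [ 0.2288 -0.4209  0.1936] [ 0.2604 -0.3588  0.2511] [ 0.248  -0.3911  0.2246]
[138.97402597 246.76623377]
scene yel 77 [ 0.3603 -0.6685  0.1559] [ 0.4031 -0.6325  0.1946] [ 0.3916 -0.6595  0.1888]
[319.66666667 263.63247863]
scene yel 117 [ 0.568  -0.2236  0.165 ] [ 0.621  -0.2123  0.2061] [ 0.607  -0.2212  0.1905]
[219.33910891 360.11578658]
scene yel 3618 [ 5.831e-01 -6.209e-01 -4.000e-04] [ 0.786  -0.4163  0.0314] [ 0.6938 -0.5194  0.024 ]
[404.67132867 228.53846154]
scene red 142 [0.5377 0.0236 0.1913] [0.5862 0.0572 0.201 ] [0.5629 0.0395 0.1967]
[481.28571429 302.5       ]
scene red 14 [0.7746 0.182  0.0682] [0.7841 0.1918 0.0737] [0.7803 0.1868 0.0709]
scene mug0.90 830 [ 0.2796 -0.035  -0.0028] [0.4242 0.0881 0.0905] [0.3995 0.0061 0.0525]
scene jam_jar0.68 900 [ 0.6455 -0.289  -0.0018] [ 0.7432 -0.1986  0.1004] [ 0.7251 -0.2609  0.0743]
scene jam_jar0.42 8365 [ 0.4704 -0.0106 -0.0064] [0.8168 0.3055 0.201 ] [0.6979 0.1047 0.0403]
sc
[... 688 characters left out ...]
36 -0.2235  0.1978] [ 0.615  -0.2089  0.21  ] [ 0.5882 -0.2163  0.2034]
[501.7254902  294.12745098]
top yel 102 [ 0.3555 -0.6664  0.1856] [ 0.3951 -0.6309  0.1958] [ 0.3769 -0.6495  0.1908]
[398.85167464 339.17703349]
top yel 209 [ 0.222  -0.4221  0.2392] [ 0.2551 -0.3576  0.2533] [ 0.2381 -0.3902  0.2467]
top mug0.76 788 [ 0.3348 -0.0346 -0.0101] [0.4171 0.0618 0.0905] [0.3779 0.0095 0.0197]
top jam_jar0.73 544 [ 0.6503 -0.2897 -0.0034] [ 0.7733 -0.2221  0.1372] [ 0.6943 -0.2568  0.0913]
top plate_stack0.86 2624 [ 0.444  -0.5078 -0.0043] [ 0.6114 -0.3392  0.0357] [ 0.5271 -0.4236  0.0247]
top drying_stand0.75 1215 [ 0.4917 -0.2618 -0.006 ] [ 0.6228 -0.1673  0.1649] [ 0.5467 -0.212   0.0124]
```

View pics/t0_pm.png

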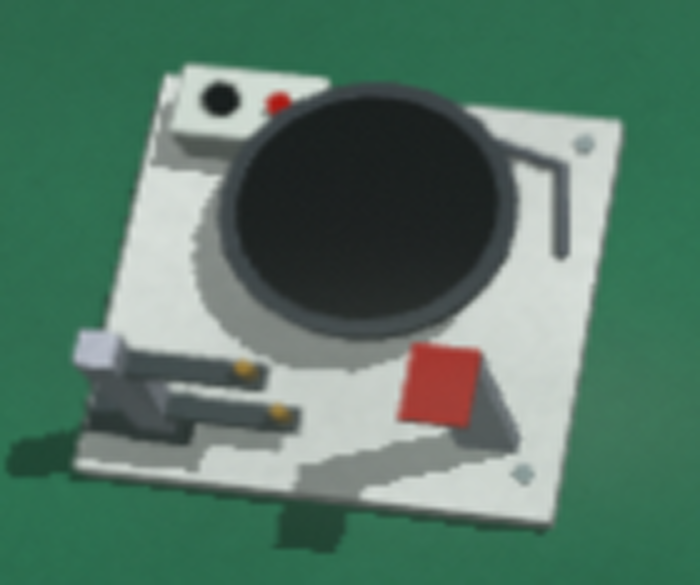

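View pics/t0_g.png

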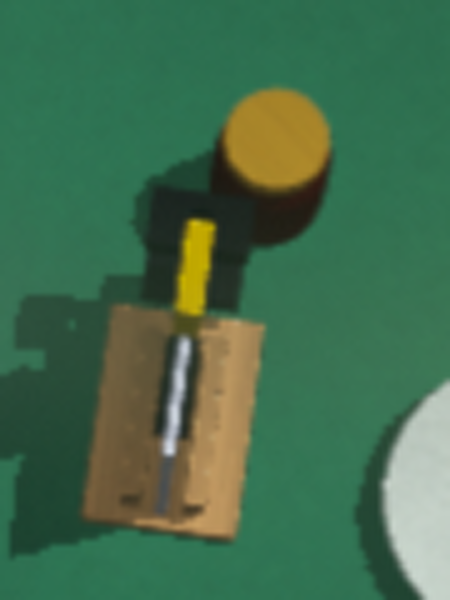

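View pics/s0_g.png

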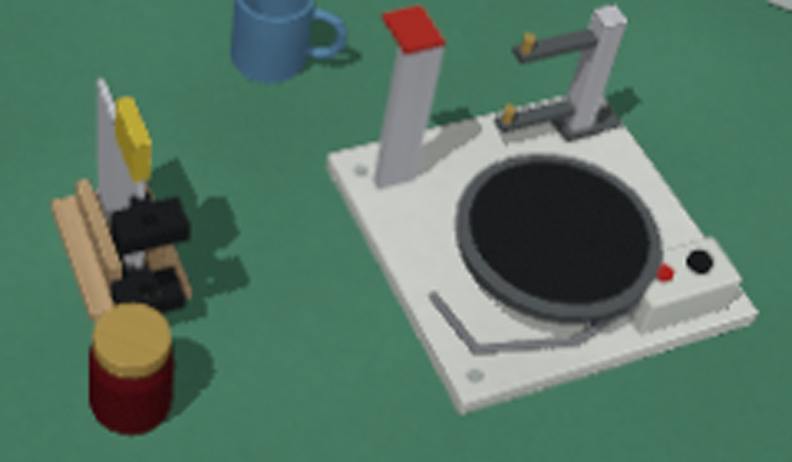

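The crops show the pintle tips at top (198.5,192) for the upper and (205.5,201.5) for the lower. The red hood top is at top (238,195), and the board corners are clear. Next I'll fit the poses from these.

Run:
```python
from lib import *
from scipy.optimize import least_squares
def up(n,x0,x1,y0,y1,s,out):
    f=load(n);cv2.imwrite(out,cv2.resize(f["image"][y0:y1,x0:x1,::-1],None,fx=s,fy=s,interpolation=cv2.INTER_CUBIC))
for c in ("scene","top"):
    f=load(c+"0.npz");im=f["image"].astype(int);P=cloud(f)
    r,g,b=im[...,0],im[...,1],im[...,2]
    hs=cv2.cvtColor(f["image"],cv2.COLOR_RGB2HSV).astype(int)
    box={"scene":(380,510,215,335),"top":(155,285,120,235)}[c]
    m=np.zeros(r.shape,bool);m[box[2]:box[3],box[0]:box[1]]=1
    # white board
    wh=m&(hs[...,1]<40)&(hs[...,2]>100)
    wh2=m&~((g>r*1.4)&(g>b*1.1))  # not green
    n,l,s,ce=cv2.connectedComponentsWithStats(wh2.astype(np.uint8));i=1+np.argmax(s[1:,4])
    cnt=max(cv2.findContours((l==i).astype(np.uint8),cv2.RETR_EXTERNAL,cv2.CHAIN_APPROX_NONE)[0],key=cv2.contourArea)
    hull=cv2.convexHull(cnt)
    print(c,cv2.approxPolyDP(hull,4,True).reshape(-1,2).tolist())
    red=m&(r>2.5*g)&(r>100); 
    n,l,s,ce=cv2.connectedComponentsWithStats(red.astype(np.uint8));print("red",[(ce[k].round(1).tolist(),s[k,4]) for k in range(1,n) if s[k,4]>8])
    br=m&(hs[...,0]>12)&(hs[...,0]<30)&(hs[...,1]>110)&(r>90)
    n,l,s,ce=cv2.connectedComponentsWithStats(br.astype(np.uint8),connectivity=8);print("brass",[(ce[k].round(1).tolist(),s[k].tolist()) for k in range(1,n)])
    for k in range(1,n):print(P[l==k].round(3).tolist()[:6])
up("top0.npz",155,285,120,235,6,"pics/a_t.png");up("scene0.npz",380,510,215,335,6,"pics/a_s.png")
```

```text
scene [[466, 221], [509, 315], [457, 334], [413, 334], [380, 274], [395, 224]]
red [([404.5, 228.6], np.int32(149)), ([481.1, 302.5], np.int32(15))]
brass [([439.5, 233.0], [438, 231, 4, 5, 16]), ([433.5, 254.1], [432, 252, 4, 5, 14])]
[[0.574, 0.149, 0.163], [0.573, 0.153, 0.162], [0.572, 0.157, 0.159], [0.575, 0.149, 0.16], [0.575, 0.152, 0.16], [0.576, 0.155, 0.16]]
[[0.569, 0.152, 0.07], [0.571, 0.154, 0.072], [0.574, 0.149, 0.072], [0.574, 0.153, 0.071], [0.575, 0.156, 0.071], [0.577, 0.148, 0.071]]
top [[183, 126], [274, 137], [260, 226], [164, 213], [165, 184]]
red [([205.3, 132.5], np.int32(12)), ([237.6, 195.1], np.int32(184))]
brass [([198.4, 191.8], [197, 191, 4, 3, 8]), ([205.2, 201.2], [204, 200, 3, 3, 6])]
[[0.568, 0.156, 0.161], [0.569, 0.154, 0.162], [0.569, 0.151, 0.162], [0.57, 0.16, 0.146], [0.567, 0.155, 0.157], [0.566, 0.15, 0.164]]
[[0.572, 0.155, 0.068], [0.568, 0.157, 0.071], [0.569, 0.154, 0.069], [0.571, 0.153, 0.062], [0.567, 0.155, 0.066], [0.566, 0.151, 0.07]]
```

View pics/a_t.png

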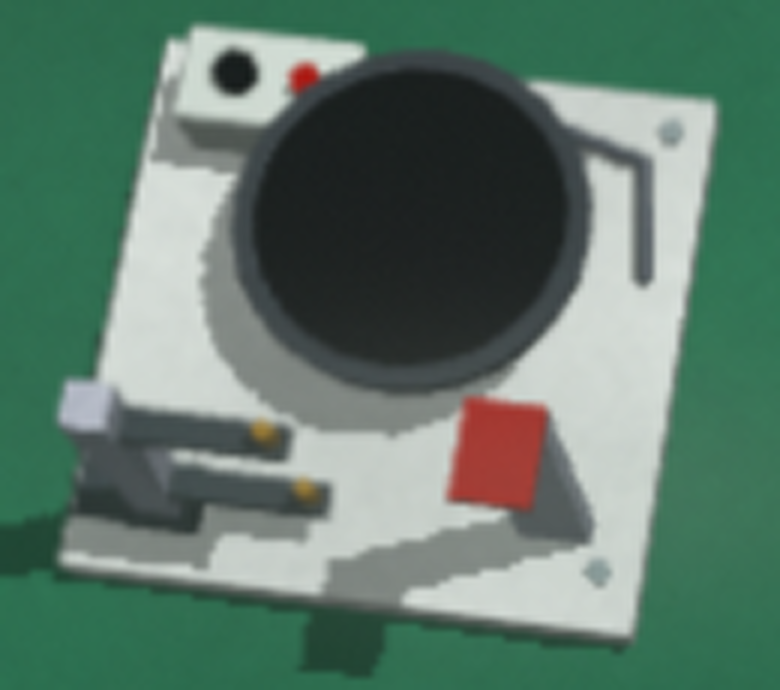

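View pics/a_s.png

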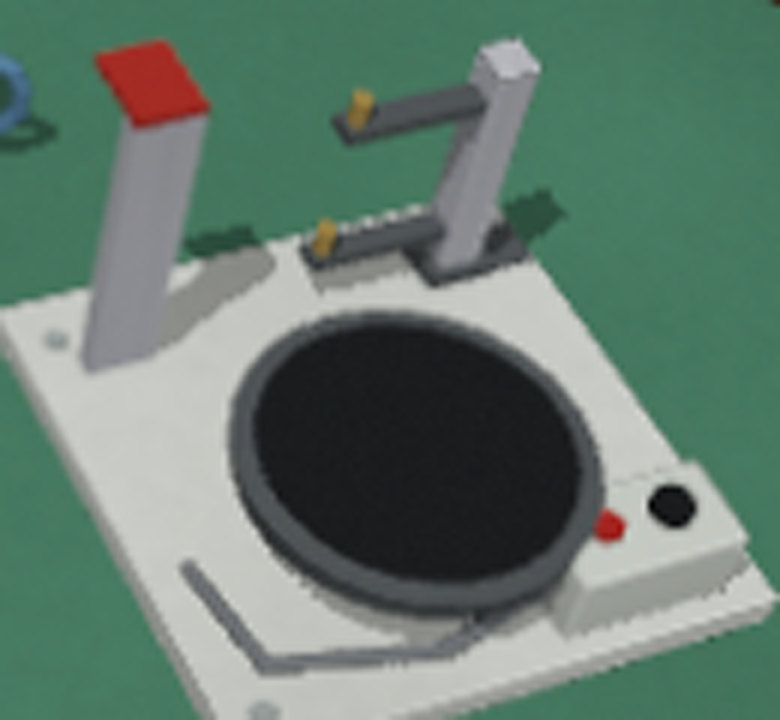

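```bash
cat > pm.py <<'E'
from lib import *
from scipy.optimize import least_squares
T=[(717,100,160,-110,20),(633,635,-120,-110,20),(60,562,-120,175,20),(168,38,160,175,20),
 (466,397,-65,-48,197),(548,408,-65,-84,197),(532,511,-111,-84,197),(447,499,-111,-48,197)]
S=[(0,308,-120,-110,20),(778,597,160,175,20),(97,60,-111,-84,197),(163,42,-111,-48,197),(209,104,-65,-48,197),(134,119,-65,-84,197)]
tp=[(265,428,161),(306,485,71)]; sp=[(364,92,161),(327,225,71)]
def px(L,ox,oy): return np.array([[ox+(a[0]+.5)/6-.5,oy+(a[1]+.5)/6-.5] for a in L])
def w(p,L):
    c,s=np.cos(p[2]),np.sin(p[2]);L=np.array(L,float)/1000
    return np.c_[p[0]+c*L[:,0]-s*L[:,1],p[1]+s*L[:,0]+c*L[:,1],L[:,2]]
D={"top":(T,tp,155,120),"scene":(S,sp,380,215)}
if __name__=="__main__":
  for c,(A,B,ox,oy) in D.items():
    f=load(c+"0.npz")
    uv=px(A,ox,oy);pu=px(B,ox,oy)
    if c=="scene": uv=np.r_[uv,[[280+463.5/3.3-.5,220+405.5/3.3-.5]]];A=A+[(0,0,160,-110,20)]
    def res(p):
        e=(proj(f,w(p,[a[2:] for a in A]))-uv).ravel()
        e2=(proj(f,w(p,[(-80,60+p[3]*1000,b[2]) for b in B]))-pu).ravel()
        return np.r_[e,e2]
    r=least_squares(res,[.63,.1,0,0],loss="soft_l1")
    p=r.x;print(c,p.round(4),np.degrees(p[2]).round(2),res(p).reshape(-1,2).round(1).tolist())
    print("axis",w(p,[(-80,60+p[3]*1000,55)]).round(4))
    # axis separately from each pintle by plane intersection
    for b,q in zip(B,pu):
        rr=least_squares(lambda t:(proj(f,np.r_[t,b[2]/1000])-q).ravel(),[.57,.15]);print(" pintle",b[2],rr.x.round(4))
E
python3 pm.py
```

```text
top [ 0.6479  0.1039 -0.0231 -0.0136] -1.32 [[0.5, -0.1], [-0.1, 0.4], [-0.5, 0.3], [-0.1, -0.2], [0.1, -0.1], [0.1, -0.3], [-0.1, -0.4], [0.2, -0.1], [-0.1, 0.1], [0.1, 0.4]]
axis [[0.569  0.1522 0.055 ]]
 pintle 161 [0.5693 0.1519]
 pintle 71 [0.57   0.1525]
scene [ 0.6506  0.105  -0.022  -0.0118] -1.26 [[-1.0, 0.2], [0.3, -0.1], [-0.5, -0.9], [0.3, -0.5], [-0.0, 0.3], [0.5, 0.6], [-0.1, -0.6], [0.0, 0.8], [0.2, 0.2]]
axis [[0.5717 0.1549 0.055 ]]
 pintle 161 [0.5689 0.1565]
 pintle 71 [0.5707 0.1549]
```

```bash
cat > gd.py <<'E'
from lib import *
from scipy.optimize import least_squares
from pm import w
f=load("top0.npz")
A=[(190,220,22,-7,172),(215,222,22,7,172),(205,316,72,7,172),(178,314,72,-7,172),(170,457,136,0,130)]
uv=np.array([[300+(a[0]+.5)/5-.5,140+(a[1]+.5)/5-.5] for a in A])
L=np.array([a[2:] for a in A],float)+[0,0,32]
res=lambda p:(proj(f,w(p,L))-uv).ravel()
r=least_squares(res,[.65,-.22,3.14]);p=r.x;print("top",p.round(4),np.degrees(p[2]),res(p).reshape(-1,2).round(1).tolist());print("grip",w(p,[(47,0,182)]).round(4), w(p,[(0,0,32)]).round(4))
f2=load("scene0.npz");P=cloud(f2)
print("pred in scene",proj(f2,w(p,[(72,-7,204),(72,7,204),(22,7,204),(22,-7,204),(136,0,162)])).round(1))
cv2.imwrite("pics/s1_g.png",cv2.resize(f2["image"][235:350,290:350,::-1],None,fx=5,fy=5,interpolation=2))
# stand + jar
E
python3 gd.py
```

```text
top [ 0.6355 -0.2185  3.1124] 178.3296498783703 [[-0.1, -0.0], [0.3, 0.3], [-0.2, 0.1], [-0.3, -0.2], [0.3, -0.2]]
grip [[ 0.5885 -0.2171  0.182 ]] [[ 0.6355 -0.2185  0.032 ]]
pred in scene [[318.5 248.1]
 [313.2 249.2]
 [319.1 263.2]
 [324.5 261.9]
 [308.8 243. ]]
```

View pics/s1_g.png

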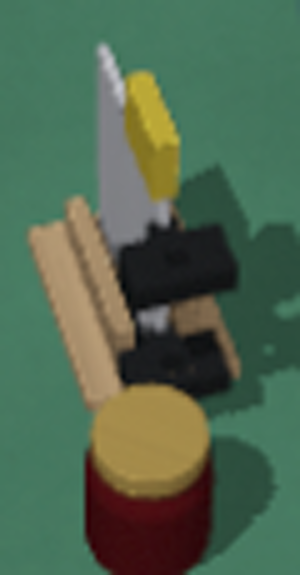

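Both cameras agree on the pancake maker's yaw (about -1.3°). They differ by about 3 mm in xy, so the fit will need relative checks. I'll write a row planner next.

```bash
cat > plan.py <<'E'
from lib import *
import json
def plan(pos,yaw_deg,n=8,split=False,level=True,pos0=None,R0=None):
    s=read_state()
    p0=np.array(s["ee_pos"]) if pos0 is None else np.array(pos0)
    R0=R.from_euler("xyz",s["tool_rot"]) if R0 is None else R0
    R1=R.from_euler("xyz",[np.pi,0,np.radians(yaw_deg)])
    rv=(R0.inv()*R1).as_rotvec()
    rows=[]
    for i in range(n):
        a=R0*R.from_rotvec(rv*i/n)
        rows.append([np.round(np.degrees(rv/n),2).tolist(),np.round(a.inv().apply((np.array(pos)-p0)/n),4).tolist()])
    print("from",p0.round(4),np.degrees(s["tool_rot"]).round(2),"t",s["time_s"],"F",np.round(s["contact_force"],1),"M",np.round(s["moment"],2),"open",round(s["opening"],4))
    for r in rows: print(json.dumps(r))
E
python3 -c "
from plan import *
plan([.590,-.2155,.43],-1.7,16)"
```

```text
from [0.1889 0.543  0.4047] [-180.      0.    160.82] t 1.6 F [0.4 0.3 0.5] M [0.01 0.   0.01] open 0.0919
[[-0.0, 0.0, 10.16], [-0.0393, -0.0365, -0.0016]]
[[-0.0, 0.0, 10.16], [-0.0451, -0.029, -0.0016]]
[[-0.0, 0.0, 10.16], [-0.0495, -0.0206, -0.0016]]
[[-0.0, 0.0, 10.16], [-0.0524, -0.0116, -0.0016]]
[[-0.0, 0.0, 10.16], [-0.0536, -0.0022, -0.0016]]
[[-0.0, 0.0, 10.16], [-0.0531, 0.0073, -0.0016]]
[[-0.0, 0.0, 10.16], [-0.051, 0.0166, -0.0016]]
[[-0.0, 0.0, 10.16], [-0.0473, 0.0253, -0.0016]]
[[-0.0, 0.0, 10.16], [-0.0421, 0.0332, -0.0016]]
[[-0.0, 0.0, 10.16], [-0.0356, 0.0401, -0.0016]]
[[-0.0, 0.0, 10.16], [-0.0279, 0.0458, -0.0016]]
[[-0.0, 0.0, 10.16], [-0.0194, 0.05, -0.0016]]
[[-0.0, 0.0, 10.16], [-0.0103, 0.0526, -0.0016]]
[[-0.0, 0.0, 10.16], [-0.0008, 0.0536, -0.0016]]
[[-0.0, 0.0, 10.16], [0.0086, 0.0529, -0.0016]]
[[-0.0, 0.0, 10.16], [0.0178, 0.0506, -0.0016]]
```

>>> jog_arm([
  [[0,0,10.16],[-0.039,-0.036,-0.003],0],
  [[0,0,10.16],[-0.045,-0.029,-0.003],0],
  [[0,0,10.16],[-0.049,-0.021,-0.003],0],
  [[0,0,10.16],[-0.052,-0.012,-0.003],0],
  [[0,0,10.16],[-0.054,-0.002,-0.003],0],
  [[0,0,10.16],[-0.053,0.007,-0.003],0],
  [[0,0,10.16],[-0.051,0.017,-0.003],0],
  [[0,0,10.16],[-0.047,0.025,-0.003],0],
])

```text
time_s: 2.6
ee_pos: [0.3887, 0.1629, 0.4291]
tool_rot: [3.141, -0.0, 1.382]
contact_force: [0.3, -0.3, 0.9]
opening: 0.0921
```

```bash
python3 -c "
from plan import *
plan([.590,-.2155,.43],-1.7,8)"
```

```text
from [0.3887 0.1629 0.4291] [ 1.7994e+02 -2.0000e-02  7.9200e+01] t 2.6 F [ 0.3 -0.3  0.9] M [0.02 0.06 0.05] open 0.0921
[[0.0, -0.01, 10.11], [-0.0418, 0.0336, -0.0001]]
[[0.0, -0.01, 10.11], [-0.0352, 0.0404, -0.0001]]
[[0.0, -0.01, 10.11], [-0.0276, 0.0459, -0.0001]]
[[0.0, -0.01, 10.11], [-0.0191, 0.0501, -0.0001]]
[[0.0, -0.01, 10.11], [-0.01, 0.0526, -0.0001]]
[[0.0, -0.01, 10.11], [-0.0006, 0.0536, -0.0001]]
[[0.0, -0.01, 10.11], [0.0088, 0.0528, -0.0001]]
[[0.0, -0.01, 10.11], [0.018, 0.0505, -0.0001]]
```

>>> jog_arm([
  [[0,0,10.11],[-0.042,0.034,0],0],
  [[0,0,10.11],[-0.035,0.04,0],0],
  [[0,0,10.11],[-0.028,0.046,0],0],
  [[0,0,10.11],[-0.019,0.05,0],0],
  [[0,0,10.11],[-0.01,0.053,0],0],
  [[0,0,10.11],[-0.001,0.054,0],0],
  [[0,0,10.11],[0.009,0.053,0],0],
  [[0,0,10.11],[0.018,0.05,0],0],
])

```text
time_s: 3.6
ee_pos: [0.5926, -0.2151, 0.4287]
tool_rot: [3.142, -0.0, -0.03]
contact_force: [1.0, 0.7, 0.3]
opening: 0.0917
```

>>> jog_arm([
  [[0,0,0],[0,0,0],0],
  [[0,0,0],[0,0,0],0],
])

```text
time_s: 3.85
ee_pos: [0.5918, -0.2129, 0.4285]
tool_rot: [-3.141, 0.001, -0.022]
contact_force: [0.8, 1.1, 0.8]
opening: 0.0918
```

```bash
python3 -c "
from plan import *
plan([.590,-.2155,.40],-1.7,3)
for c in ('top','scene'):
    f=grab_frame(c);np.savez(c+'1.npz',**{k:np.array(v) for k,v in f.items()})
    a=(300,390,120,260) if c=='top' else (270,370,190,350)
    cv2.imwrite('pics/'+c+'1.png',cv2.resize(f['image'][a[2]:a[3],a[0]:a[1],::-1],None,fx=4,fy=4,interpolation=2))
    print(proj(f,read_state()['ee_pos']-np.array([0,0,.19])))
    cl=np.array([.590,-.2155,.204]);
im=np.hstack([cv2.resize(cv2.imread('pics/%s1.png'%c),(400,600)) for c in('top','scene')]);cv2.imwrite('pics/both1.png',im)"
```

```text
from [ 0.5918 -0.2129  0.4285] [-1.7995e+02  3.0000e-02 -1.2700e+00] t 3.85 F [0.8 1.1 0.8] M [0.03 0.17 0.01] open 0.0918
[[-0.02, 0.01, 0.14], [-0.0006, 0.0009, 0.0095]]
[[-0.02, 0.01, 0.14], [-0.0006, 0.0009, 0.0095]]
[[-0.02, 0.01, 0.14], [-0.0006, 0.0009, 0.0095]]
[[337.79947946 187.52499807]]
[[321.2557855  246.33274882]]
```

View pics/both1.png

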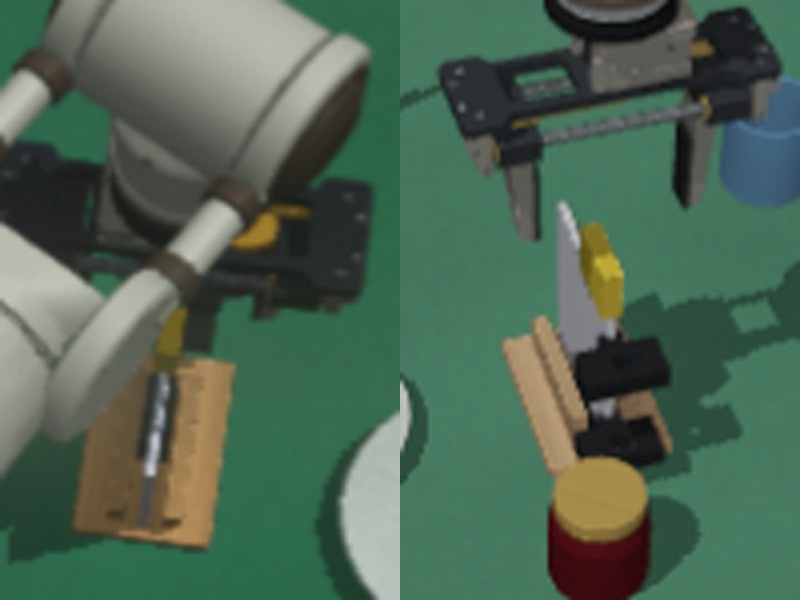

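>>> jog_arm([
  [[0,0,0.4],[-0.001,0.002,0.025],0],
  [[0,0,0],[-0.001,0.001,0.025],0],
  [[0,0,0],[0,0,0.016],0],
  [[0,0,0],[0,0,0.009],0],
  [[0,0,0],[0,0,0],0],
  [[0,0,0],[0,0,0],0],
])

```text
time_s: 4.7
ee_pos: [0.5902, -0.2164, 0.3548]
tool_rot: [3.141, -0.002, -0.03]
contact_force: [0.4, -0.7, 0.9]
opening: 0.0916
```

>>> jog_arm([
  [[0,0,0],[0,0,0],150],
  [[0,0,0],[0,0,0],255],
  [[0,0,0],[0,0,0],255],
  [[0,0,0],[0,0,0],255],
  [[0,0,0],[0,0,0],255],
  [[0,0,0],[0,0,0],255],
  [[0,0,0],[0,0,0],255],
  [[0,0,0],[0,0,0],255],
], grip_force=25)

```text
time_s: 5.7
ee_pos: [0.5899, -0.2163, 0.3537]
tool_rot: [-3.142, 0.0, -0.03]
contact_force: [0.6, -1.3, -0.3]
opening: 0.0142
```

```bash
python3 -c "
from plan import *
plan([.590,-.2155,.40],-1.7,3)
for c in ('top','scene'):
    f=grab_frame(c)
    a=(300,390,120,260) if c=='top' else (270,370,190,350)
    cv2.imwrite('pics/'+c+'2.png',cv2.resize(f['image'][a[2]:a[3],a[0]:a[1],::-1],(400,600),interpolation=2))
im=np.hstack([cv2.imread('pics/%s2.png'%c) for c in('top','scene')]);cv2.imwrite('pics/both2.png',im)"
```

```text
from [ 0.5899 -0.2163  0.3537] [-180.      0.     -1.74] t 5.7 F [ 0.6 -1.3 -0.3] M [ 0.1   0.17 -0.08] open 0.0142
[[-0.0, 0.0, -0.01], [0.0, -0.0003, -0.0154]]
[[-0.0, 0.0, -0.01], [0.0, -0.0003, -0.0154]]
[[-0.0, 0.0, -0.01], [0.0, -0.0003, -0.0154]]
```

View pics/both2.png

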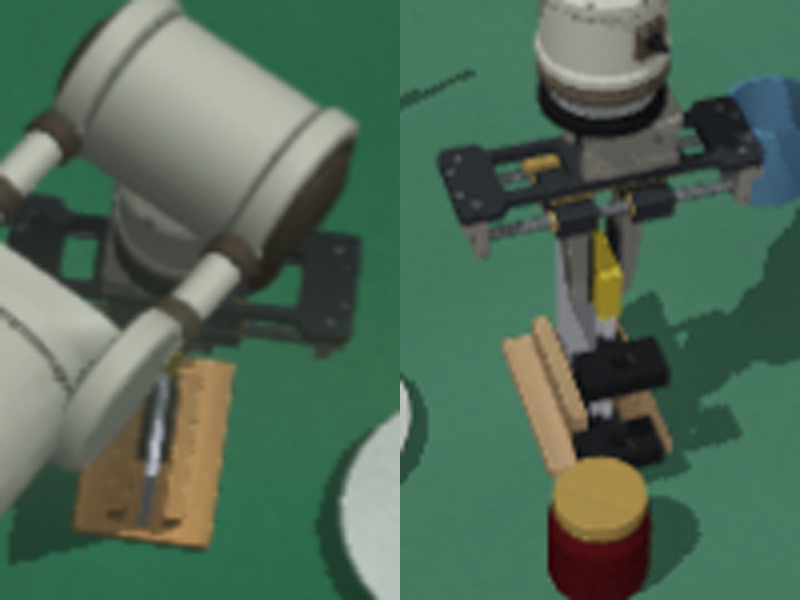

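The grip holds at 14.2 mm. Now I'll lift straight up by 0.12 m.

>>> jog_arm([
  [[0,0,0],[0,0,-0.008],255],
  [[0,0,0],[0,0,-0.016],255],
  [[0,0,0],[0,0,-0.02],255],
  [[0,0,0],[0,0,-0.02],255],
  [[0,0,0],[0,0,-0.02],255],
  [[0,0,0],[0,0,-0.02],255],
  [[0,0,0],[0,0,-0.016],255],
  [[0,0,0],[0,0,0],255],
])

```text
time_s: 6.8
ee_pos: [0.5901, -0.2165, 0.4757]
tool_rot: [3.14, -0.003, -0.03]
contact_force: [-0.5, 0.4, -3.7]
opening: 0.0139
```

```bash
python3 -c "
from plan import *
plan([.443,-.2155,.473],-1.3,5)
plan([.443,.1535,.473],-1.3,8,pos0=[.443,-.2155,.473])
for c in ('top','scene'):
    f=grab_frame(c)
    a=(280,400,100,260) if c=='top' else (260,380,170,330)
    cv2.imwrite('pics/'+c+'3.png',cv2.resize(f['image'][a[2]:a[3],a[0]:a[1],::-1],(400,533),interpolation=2))
im=np.hstack([cv2.imread('pics/%s3.png'%c) for c in('top','scene')]);cv2.imwrite('pics/both3.png',im)"
```

```text
from [ 0.5901 -0.2165  0.4757] [ 1.7991e+02 -1.7000e-01 -1.7400e+00] t 6.8 F [-0.5  0.4 -3.7] M [-0.04  0.11 -0.04] open 0.0139
[[0.02, -0.03, -0.09], [-0.0294, 0.0007, 0.0005]]
[[0.02, -0.03, -0.09], [-0.0294, 0.0007, 0.0005]]
[[0.02, -0.03, -0.09], [-0.0294, 0.0006, 0.0005]]
[[0.02, -0.03, -0.09], [-0.0294, 0.0006, 0.0005]]
[[0.02, -0.03, -0.09], [-0.0294, 0.0005, 0.0005]]
from [ 0.443  -0.2155  0.473 ] [ 1.7991e+02 -1.7000e-01 -1.7400e+00] t 6.8 F [-0.5  0.4 -3.7] M [-0.04  0.11 -0.04] open 0.0139
[[0.01, -0.02, -0.06], [-0.0014, -0.0461, -0.0001]]
[[0.01, -0.02, -0.06], [-0.0014, -0.0461, -0.0001]]
[[0.01, -0.02, -0.06], [-0.0013, -0.0461, -0.0001]]
[[0.01, -0.02, -0.06], [-0.0013, -0.0461, -0.0]]
[[0.01, -0.02, -0.06], [-0.0012, -0.0461, -0.0]]
[[0.01, -0.02, -0.06], [-0.0012, -0.0461, -0.0]]
[[0.01, -0.02, -0.06], [-0.0011, -0.0461, -0.0]]
[[0.01, -0.02, -0.06], [-0.0011, -0.0461, -0.0]]
```

View pics/both3.png

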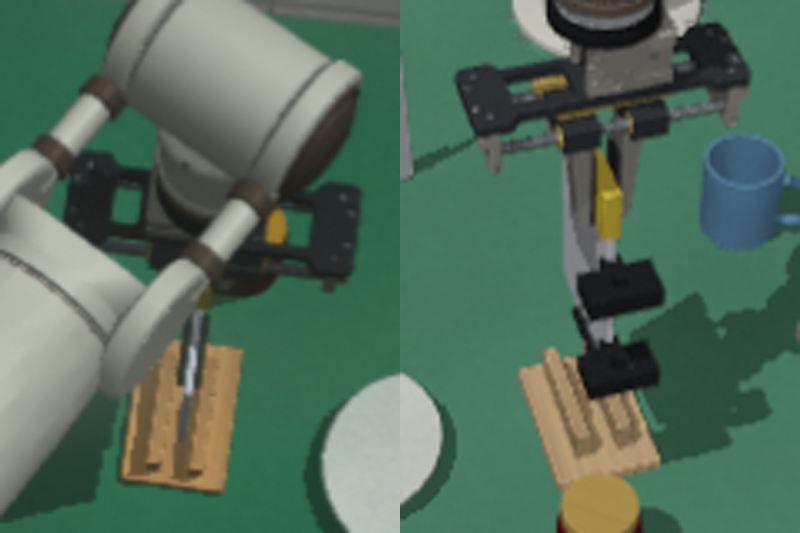

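>>> jog_arm([
  [[0,0,0],[-0.03,0,0],255],
  [[0,0,-0.4],[-0.04,0,0],255],
  [[0,0,0],[-0.04,0,0],255],
  [[0,0,0],[-0.037,0,0],255],
  [[0,0,0],[-0.002,-0.025,0],255],
  [[0,0,0],[-0.001,-0.045,0],255],
  [[0,0,0],[-0.001,-0.045,0],255],
  [[0,0,0],[-0.001,-0.045,0],255],
])

```text
time_s: 7.9
ee_pos: [0.4413, -0.051, 0.4726]
tool_rot: [-3.141, 0.002, -0.024]
contact_force: [1.1, 0.4, -3.1]
opening: 0.0137
```

>>> jog_arm([
  [[0,0,0],[-0.001,-0.045,0],255],
  [[0,0,0],[-0.001,-0.045,0],255],
  [[0,0,0],[-0.001,-0.045,0],255],
  [[0,0,0],[-0.001,-0.045,0],255],
  [[0,0,0],[0,-0.025,0],255],
  [[0,0,0],[0,0,0],255],
  [[0,0,0],[0,0,0],255],
])

```text
time_s: 8.78
ee_pos: [0.4425, 0.1521, 0.473]
tool_rot: [3.141, 0.001, -0.024]
contact_force: [0.3, -0.7, -3.8]
opening: 0.0141
```

```bash
python3 -c "
from plan import *
plan([.443,.1535,.417],-1.3,3)
for c in ('top','scene'):
    f=grab_frame(c)
    np.savez(c+'4.npz',**{k:np.array(v) for k,v in f.items()})
    a=(150,290,120,260) if c=='top' else (370,510,150,290)
    cv2.imwrite('pics/'+c+'4.png',cv2.resize(f['image'][a[2]:a[3],a[0]:a[1],::-1],(400,400),interpolation=2))
im=np.hstack([cv2.imread('pics/%s4.png'%c) for c in('top','scene')]);cv2.imwrite('pics/both4.png',im)"
```

```text
from [0.4425 0.1521 0.473 ] [ 1.7996e+02  7.0000e-02 -1.3600e+00] t 8.775 F [ 0.3 -0.7 -3.8] M [-0.02  0.11 -0.02] open 0.0141
[[0.01, 0.02, -0.02], [0.0002, -0.0005, 0.0187]]
[[0.01, 0.02, -0.02], [0.0002, -0.0005, 0.0187]]
[[0.01, 0.02, -0.02], [0.0002, -0.0005, 0.0187]]
```

View pics/both4.png

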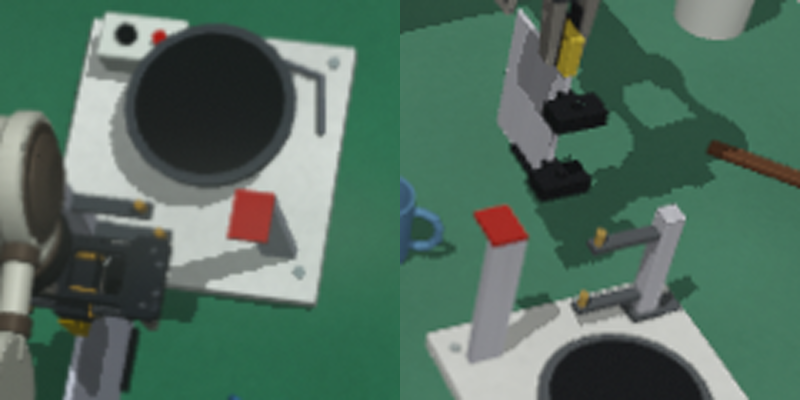

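The guard hangs level. The scene view shows the sockets at crop (575,110) and (557,178), and both pintles are visible. Next I'll move to the pre-engage height, about 40 mm short of the axis in x.

>>> jog_arm([
  [[0,0,0],[0.005,0,0.015],255],
  [[0,0,0],[0.01,0,0.02],255],
  [[0,0,0],[0.01,0,0.016],255],
  [[0,0,0],[0.01,0,0.01],255],
  [[0,0,0],[0.005,0,0],255],
  [[0,0,0],[0,0,0],255],
  [[0,0,0],[0,0,0],255],
])

```text
time_s: 9.75
ee_pos: [0.4826, 0.1518, 0.4134]
tool_rot: [-3.141, -0.001, -0.023]
contact_force: [0.4, 0.1, -4.4]
opening: 0.014
```

```bash
python3 -c "
from plan import *
plan([.523,.1535,.412],-1.3,3)
f=grab_frame('scene')
np.savez('scene5.npz',**{k:np.array(v) for k,v in f.items()})
a=(390,490,180,280)
cv2.imwrite('pics/s5.png',cv2.resize(f['image'][180:280,390:490,::-1],(600,600),interpolation=cv2.INTER_CUBIC))
f=grab_frame('top')
np.savez('top5.npz',**{k:np.array(v) for k,v in f.items()})
cv2.imwrite('pics/t5.png',cv2.resize(f['image'][150:250,150:250,::-1],(600,600),interpolation=cv2.INTER_CUBIC))
"
```

```text
from [0.4826 0.1518 0.4134] [-1.7999e+02 -7.0000e-02 -1.3300e+00] t 9.75 F [ 0.4  0.1 -4.4] M [-0.03  0.19  0.03] open 0.014
[[-0.0, -0.02, -0.01], [0.0135, -0.0009, 0.0005]]
[[-0.0, -0.02, -0.01], [0.0135, -0.0009, 0.0005]]
[[-0.0, -0.02, -0.01], [0.0135, -0.0009, 0.0005]]
```

View pics/s5.png

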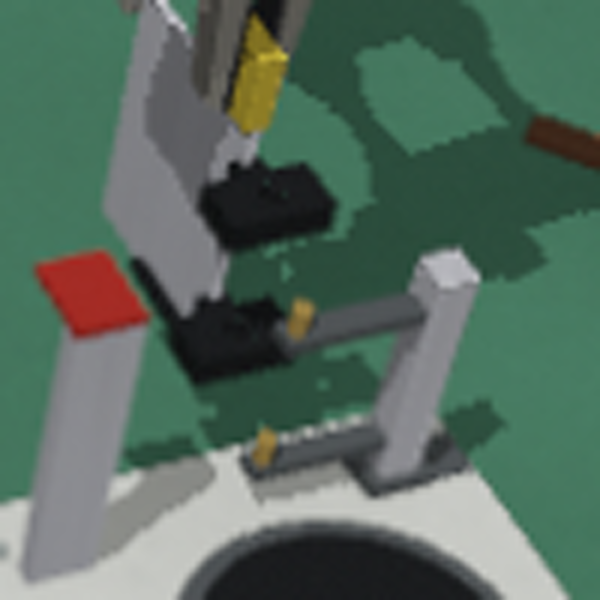

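View pics/t5.png

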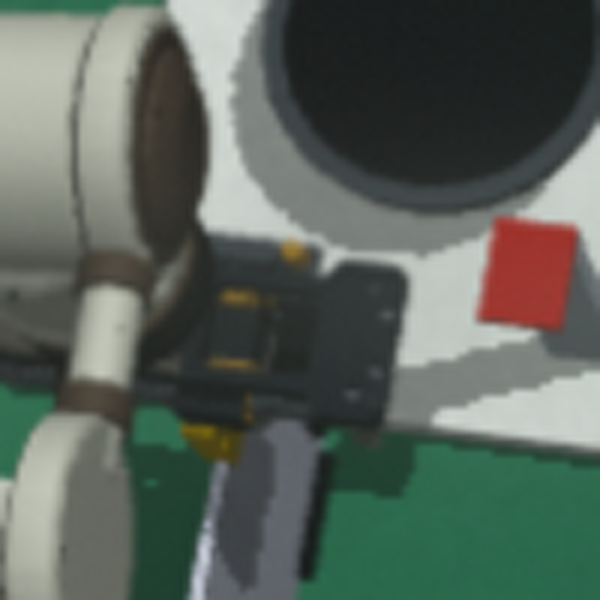

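```bash
cat > fit5.py <<'E'
from lib import *
import sys
f=load(sys.argv[1]);tcp=np.array(eval(sys.argv[2]));gy=np.radians(180+float(sys.argv[3]))
zo=tcp[2]-.3217
im=f["image"].astype(int)
s=12;a=(410,455,198,228)
big=cv2.resize(f["image"][a[2]:a[3],a[0]:a[1]],None,fx=s,fy=s,interpolation=cv2.INTER_LINEAR)
mask=(big.max(2)<48).astype(np.uint8)
n,l,st,ce=cv2.connectedComponentsWithStats(mask);i=1+np.argmax(st[1:,4]);mask=(l==i)
mask=cv2.morphologyEx(mask.astype(np.uint8),cv2.MORPH_CLOSE,np.ones((25,25)))
cv2.imwrite("pics/mask_%s.png"%sys.argv[1][:-4],np.hstack([big[:,:,::-1],cv2.merge([mask*255]*3)]))
C=np.array([[x,y,z] for x in(-16,16) for y in(-28,28) for z in(90,108)])/1000.
def hull(o,g=gy):
    c,sn=np.cos(g),np.sin(g)
    W=np.c_[o[0]+c*C[:,0]-sn*C[:,1],o[1]+sn*C[:,0]+c*C[:,1],C[:,2]+zo]
    uv=(proj(f,W)-[a[0],a[2]]+.5)*s-.5
    m=np.zeros(mask.shape,np.uint8);cv2.fillConvexPoly(m,cv2.convexHull(uv.astype(np.float32)).astype(np.int32),1);return m
from scipy.optimize import minimize
def cost(o): m=hull(o);return np.logical_xor(m,mask).sum()/mask.sum()
best=min((cost(o),o) for o in [(tcp[0]+.047+dx,tcp[1]+dy) for dx in np.arange(-.01,.0101,.001) for dy in np.arange(-.01,.0101,.001)])
r=minimize(cost,best[1],method="Nelder-Mead",options=dict(initial_simplex=np.array(best[1])+[[0,0],[.001,0],[0,.001]],xatol=1e-5))
print("area ratio",hull(r.x).sum()/mask.sum(),"cost",r.fun,"origin",r.x.round(4),"minus nominal",(r.x-tcp[:2]-.047*np.array([1,0])).round(4))
m=hull(r.x);o=big.copy();o[(cv2.morphologyEx(m,cv2.MORPH_GRADIENT,np.ones((3,3)))>0)]=[255,0,0]
cv2.imwrite("pics/ov_%s.png"%sys.argv[1][:-4],o[:,:,::-1])
E
python3 fit5.py scene5.npz "[.4826,.1518,.4134]" -1.33
```

```text
area ratio 1.0877260484801847 cost 0.1514783792582946 origin [0.5294 0.1517] minus nominal [-0.0002 -0.0001]
```

```bash
ls pics
```

```text
a_s.png
a_t.png
both1.png
both2.png
both3.png
both4.png
mask_scene5.png
ov_scene5.png
s0_g.png
s1_g.png
s5.png
scene0.png
scene1.png
scene2.png
scene3.png
scene4.png
t0_g.png
t0_pm.png
t5.png
top0.png
top1.png
top2.png
top3.png
top4.png
```

View pics/ov_scene5.png

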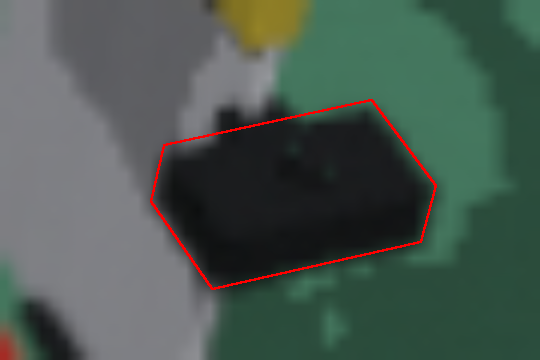

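Run:
```python
from lib import *
from scipy.optimize import least_squares
for n,c in (("scene0",0),("scene4",0),("scene5",0),("top0",1),("top4",1)):
    f=load(n+".npz");I=f["image"].astype(float)
    box=(196,212,186,206) if c else (426,446,225,262)
    s=I[...,0]-I[...,2]; s=np.clip(s-35,0,60)  # brass weight
    for (cu,cv),z in ([((198.5,192),.1535),((205.3,201.3),.0635)] if c else [((439.5,233),.1535),((433.5,254),.0635)]):
        v,u=np.mgrid[int(cv)-5:int(cv)+6,int(cu)-5:int(cu)+6]; w=s[v,u]
        if w.sum()<1: continue
        q=np.array([(w*u).sum(),(w*v).sum()])/w.sum()
        for zz in ([z,z+.005] if c else [z]):
            r=least_squares(lambda t:(proj(f,np.r_[t,zz])-q).ravel(),[.57,.15]);print(n,zz,q.round(2),w.sum().round(),r.x.round(4))
```

```text
scene0 0.1535 [439.59 232.49] 589.0 [0.5713 0.1547]
scene0 0.0635 [433.7  253.95] 533.0 [0.5713 0.1548]
scene4 0.1535 [439.61 232.39] 616.0 [0.5709 0.1549]
scene4 0.0635 [433.7  253.96] 528.0 [0.5714 0.1548]
scene5 0.1535 [439.61 232.38] 612.0 [0.5709 0.1549]
scene5 0.0635 [433.72 253.89] 549.0 [0.5711 0.155 ]
top0 0.1535 [198.3  191.32] 338.0 [0.5703 0.155 ]
top0 0.1585 [198.3  191.32] 338.0 [0.5688 0.1536]
top0 0.0635 [205.34 201.01] 234.0 [0.5703 0.1548]
top0 0.0685 [205.34 201.01] 234.0 [0.5689 0.1536]
top4 0.1535 [198.31 191.34] 337.0 [0.5702 0.1549]
top4 0.1585 [198.31 191.34] 337.0 [0.5687 0.1536]
top4 0.0635 [205.35 200.99] 235.0 [0.5704 0.1548]
top4 0.0685 [205.35 200.99] 235.0 [0.569  0.1536]
```

The axis estimates agree: scene (0.571,0.155) and top (0.570,0.155), both before correcting for the visible-side bias. I'm moving to hover over the pintles.

>>> jog_arm([
  [[0,0,0],[0.01,-0.001,0],255],
  [[0,0,0],[0.015,-0.0015,0],255],
  [[0,0,0],[0.01,-0.001,0.003],255],
  [[0,0,0],[0.0055,-0.001,0.005],255],
  [[0,0,0],[0,0,0.002],255],
  [[0,0,0],[0,0,0],255],
  [[0,0,0],[0,0,0],255],
])

```text
time_s: 10.72
ee_pos: [0.5229, 0.1553, 0.4029]
tool_rot: [3.142, -0.0, -0.023]
contact_force: [-0.3, -1.0, -4.7]
opening: 0.0136
```

```bash
cat > look.py <<'E'
from plan import *
import sys
k=sys.argv[1]
plan([.523,.1554,.396],-1.3,1)
f=grab_frame('scene')
np.savez('scene%s.npz'%k,**{k_:np.array(v) for k_,v in f.items()})
cv2.imwrite('pics/s%s.png'%k,cv2.resize(f['image'][190:270,400:480,::-1],(560,560),interpolation=cv2.INTER_CUBIC))
E
python3 look.py 6
```

```text
from [0.5229 0.1553 0.4029] [ 1.80e+02 -1.00e-02 -1.33e+00] t 10.725 F [-0.3 -1.  -4.7] M [-0.03  0.16  0.06] open 0.0136
[[0.0, -0.01, -0.03], [0.0001, -0.0001, 0.0069]]
```

View pics/s6.png

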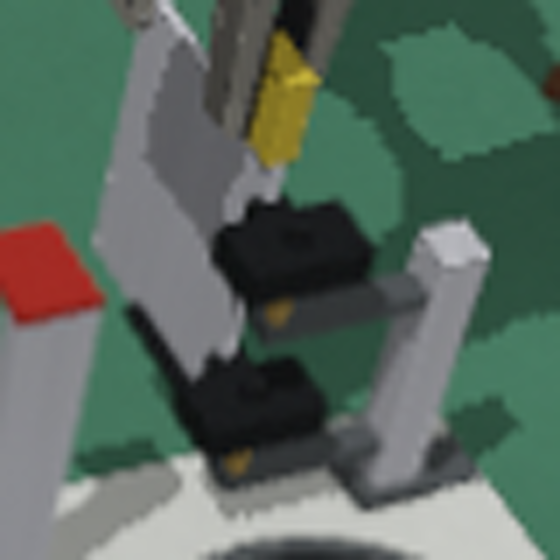

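>>> jog_arm([
  [[0,0,0],[0,0,0.004],255],
  [[0,0,0],[0,0,0.003],255],
  [[0,0,0],[0,0,0.002],255],
  [[0,0,0],[0,0,0.001],255],
  [[0,0,0],[0,0,0.001],255],
  [[0,0,0],[0,0,0],255],
])

```text
time_s: 11.52
ee_pos: [0.5231, 0.1553, 0.3917]
tool_rot: [3.142, 0.0, -0.023]
contact_force: [1.2, 0.1, -3.7]
opening: 0.0141
```

```bash
python3 look.py 7
```

```text
from [0.5231 0.1553 0.3917] [180.     0.    -1.34] t 11.525 F [ 1.2  0.1 -3.7] M [-0.04  0.19  0.  ] open 0.0141
[[0.0, 0.0, -0.04], [-0.0001, -0.0001, -0.0043]]
```

>>> jog_arm([
  [[0,0,0],[0,0,0.001],255],
  [[0,0,0],[0,0,0.001],255],
  [[0,0,0],[0,0,0],255],
])

```text
time_s: 11.95
ee_pos: [0.5231, 0.1553, 0.3895]
tool_rot: [3.142, 0.0, -0.023]
contact_force: [-0.4, -0.5, -3.8]
opening: 0.0138
```

```bash
python3 look.py 8
```

```text
from [0.5231 0.1553 0.3895] [ 1.80e+02  2.00e-02 -1.34e+00] t 11.95 F [-0.4 -0.5 -3.8] M [0.   0.19 0.04] open 0.0138
[[0.0, 0.02, -0.04], [-0.0001, -0.0001, -0.0065]]
```

View pics/s8.png

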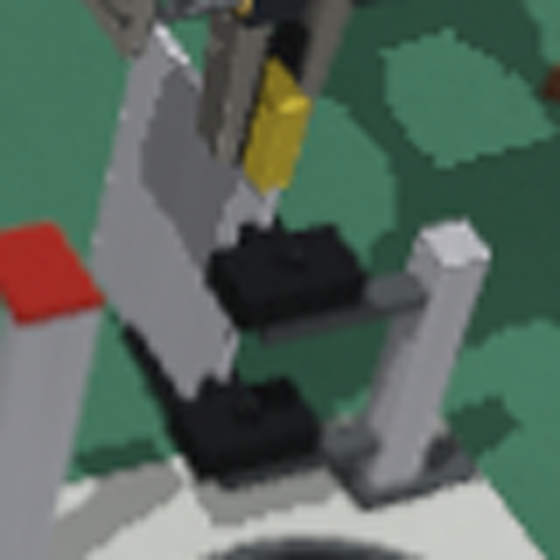

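There's no contact yet at origin height 68 mm, below the 71 mm pintle tops, so the sockets are probably already on. I'll continue gently.

>>> jog_arm([
  [[0,0,0],[0,0,0.001],255],
  [[0,0,0],[0,0,0.001],255],
  [[0,0,0],[0,0,0.001],255],
  [[0,0,0],[0,0,0],255],
])

```text
time_s: 12.5
ee_pos: [0.5231, 0.1553, 0.3866]
tool_rot: [3.142, 0.0, -0.023]
contact_force: [-0.6, -0.8, -3.8]
opening: 0.0138
```

```bash
python3 look.py 9
```

```text
from [0.5231 0.1553 0.3866] [ 1.80e+02  1.00e-02 -1.34e+00] t 12.5 F [-0.6 -0.8 -3.8] M [ 0.05  0.14 -0.03] open 0.0138
[[0.0, 0.01, -0.04], [-0.0001, -0.0001, -0.0094]]
```

>>> jog_arm([
  [[0,0,0],[0,0,0.001],255],
  [[0,0,0],[0,0,0.0015],255],
  [[0,0,0],[0,0,0.0015],255],
  [[0,0,0],[0,0,0.0015],255],
  [[0,0,0],[0,0,0.001],255],
  [[0,0,0],[0,0,0],255],
])

```text
time_s: 13.3
ee_pos: [0.5231, 0.1553, 0.3801]
tool_rot: [3.142, 0.0, -0.023]
contact_force: [-0.7, 0.7, -3.8]
opening: 0.014
```

```bash
python3 look.py 10
```

```text
from [0.5231 0.1553 0.3801] [ 1.80e+02  1.00e-02 -1.34e+00] t 13.3 F [-0.7  0.7 -3.8] M [-0.01  0.13 -0.  ] open 0.014
[[0.0, 0.01, -0.04], [-0.0001, -0.0001, -0.0159]]
```

View pics/s10.png

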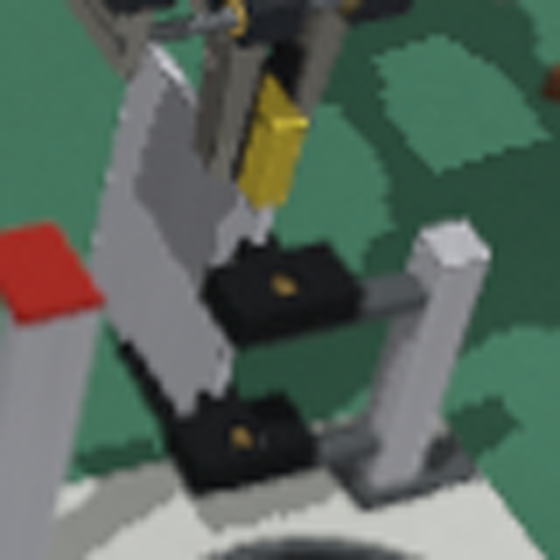

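Brass shows through both socket holes at crop (284,287) and (240,436), so both are engaged. Now the last few millimetres, until it seats.

>>> jog_arm([
  [[0,0,0],[0,0,0.001],255],
  [[0,0,0],[0,0,0.001],255],
  [[0,0,0],[0,0,0.0007],255],
  [[0,0,0],[0,0,0],255],
])

```text
time_s: 13.85
ee_pos: [0.5231, 0.1553, 0.3774]
tool_rot: [3.142, 0.0, -0.023]
contact_force: [-0.5, 0.4, -3.3]
opening: 0.0139
```

>>> jog_arm([
  [[0,0,0],[0,0,0.0005],255],
  [[0,0,0],[0,0,0],255],
])

```text
time_s: 14.1
ee_pos: [0.5231, 0.1553, 0.377]
tool_rot: [-3.142, -0.0, -0.023]
contact_force: [-0.5, 0.0, -3.6]
opening: 0.0138
```

>>> jog_arm([
  [[0,0,0],[0,0,0.0005],255],
  [[0,0,0],[0,0,0],255],
])

```text
time_s: 14.35
ee_pos: [0.5231, 0.1553, 0.377]
tool_rot: [3.142, -0.0, -0.023]
contact_force: [-1.7, -0.1, 1.5]
opening: 0.0137
```

It's seated: contact at TCP z 0.377, which puts the origin at about 55 mm, and Fz rose by about 5 N. Next I'll swing about the hinge, 47 mm along tool +x, anticlockwise (negative about tool z).

>>> jog_arm([
  [[0,0,-3],[0,0.0025,-0.0003],255],
  [[0,0,-5],[0.0002,0.0041,0],255],
  [[0,0,-5],[0.0002,0.0041,0],255],
  [[0,0,-5],[0.0002,0.0041,0],255],
  [[0,0,-2],[0,0.0016,0],255],
  [[0,0,0],[0,0,0],255],
])

```text
time_s: 15.1
ee_pos: [0.5258, 0.139, 0.377]
tool_rot: [3.141, -0.001, 0.325]
contact_force: [0.3, -1.0, -1.7]
opening: 0.0137
```

```bash
cat > sw.py <<'E'
from plan import *
s=read_state();y=s["tool_rot"][2];p=np.array(s["ee_pos"])
print("hinge est",(p[:2]+.047*np.array([np.cos(y),np.sin(y)])).round(4),"z",p[2].round(4),"yaw",np.degrees(y).round(2),"F",np.round(s["contact_force"],1),"M",np.round(s["moment"],2),s["opening"],"q",np.round(s["qpos"],2))
E
python3 sw.py
```

```text
hinge est [0.5703 0.154 ] z 0.377 yaw 18.61 F [ 0.3 -1.  -1.7] M [-0.06 -0.08 -0.06] 0.013734136299573634 q [ 0.04  0.1   1.72 -0.    1.32  1.28]
```

>>> jog_arm([
  [[0,0,-5],[0.0002,0.0041,0],255],
  [[0,0,-6],[0.0003,0.0049,0],255],
  [[0,0,-6],[0.0003,0.0049,0],255],
  [[0,0,-6],[0.0003,0.0049,0],255],
  [[0,0,-6],[0.0003,0.0049,0],255],
  [[0,0,-3],[0.0001,0.0025,0],255],
  [[0,0,0],[0,0,0],255],
])

```text
time_s: 15.98
ee_pos: [0.5406, 0.118, 0.377]
tool_rot: [3.141, -0.001, 0.883]
contact_force: [-0.3, 1.0, -1.9]
opening: 0.0138
```

```bash
python3 sw.py
```

```text
hinge est [0.5705 0.1543] z 0.377 yaw 50.58 F [-0.3  1.  -1.9] M [ 0.04 -0.12 -0.06] 0.013759476799871589 q [-0.    0.12  1.69  0.    1.33  0.68]
```

>>> jog_arm([
  [[0,0,-5],[0.0002,0.0041,0],255],
  [[0,0,-6],[0.0003,0.0049,0],255],
  [[0,0,-6],[0.0003,0.0049,0],255],
  [[0,0,-6],[0.0003,0.0049,0],255],
  [[0,0,-6],[0.0003,0.0049,0],255],
  [[0,0,-4],[0.0001,0.0033,0],255],
  [[0,0,0],[0,0,0],255],
])

```text
time_s: 16.85
ee_pos: [0.5653, 0.1079, 0.377]
tool_rot: [3.141, -0.0, 1.458]
contact_force: [0.4, -0.7, -1.8]
opening: 0.0138
```

```bash
python3 sw.py; python3 look.py 11 >/dev/null
```

```text
hinge est [0.5705 0.1546] z 0.377 yaw 83.55 F [ 0.4 -0.7 -1.8] M [ 0.07 -0.16 -0.04] 0.01380522400168069 q [-0.02  0.18  1.63  0.    1.33  0.09]
```

View pics/s11.png

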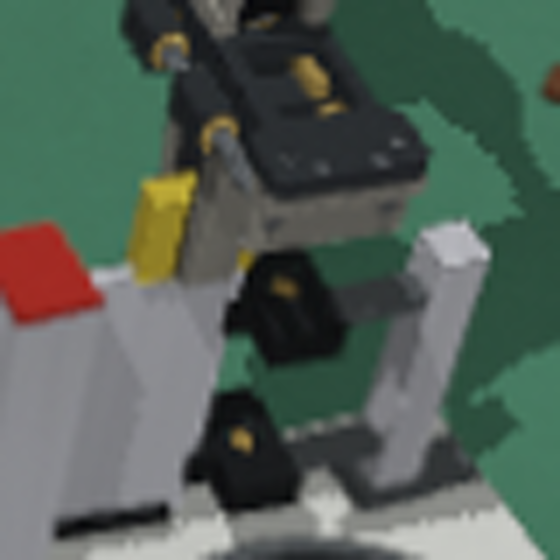

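The guard is nearly shut and its free end is under the hood. I'll close the last 5° in small steps, watching the force.

>>> jog_arm([
  [[0,0,-1],[0,0.0008,0],255],
  [[0,0,-1],[0,0.0008,0],255],
  [[0,0,-1],[0,0.0008,0],255],
  [[0,0,-1],[0,0.0008,0],255],
  [[0,0,0],[0,0,0],255],
])

```text
time_s: 17.52
ee_pos: [0.5684, 0.1075, 0.377]
tool_rot: [3.141, -0.0, 1.53]
contact_force: [0.3, -0.3, -0.7]
opening: 0.0139
```

```bash
python3 sw.py
```

```text
hinge est [0.5703 0.1545] z 0.377 yaw 87.67 F [ 0.3 -0.3 -0.7] M [ 0.24 -0.35 -0.11] 0.013940203165539898 q [-0.02  0.19  1.62  0.    1.33  0.02]
```

>>> jog_arm([
  [[0,0,-0.7],[0,0.0006,0],255],
  [[0,0,0],[0,0,0],255],
])

```text
time_s: 17.77
ee_pos: [0.569, 0.1075, 0.377]
tool_rot: [3.141, -0.0, 1.542]
contact_force: [1.4, 0.1, -1.0]
opening: 0.0138
```

```bash
python3 sw.py
```

```text
hinge est [0.5703 0.1545] z 0.377 yaw 88.36 F [ 1.4  0.1 -1. ] M [ 0.22 -0.32 -0.03] 0.013811956707891407 q [-0.02  0.19  1.62  0.    1.33  0.01]
```

>>> jog_arm([
  [[0,0,-0.6],[0,0.0005,0],255],
  [[0,0,0],[0,0,0],255],
])

```text
time_s: 18.02
ee_pos: [0.5693, 0.1075, 0.377]
tool_rot: [-3.141, -0.0, 1.553]
contact_force: [-0.6, 0.1, 0.4]
opening: 0.0136
```

```bash
python3 sw.py
```

```text
hinge est [0.5702 0.1545] z 0.377 yaw 88.95 F [-0.6  0.1  0.4] M [ 0.23 -0.01 -0.25] 0.013570876273098257 q [-0.02  0.19  1.62  0.    1.34 -0.  ]
```

>>> jog_arm([
  [[0,0,-0.6],[0,0.0005,0],255],
  [[0,0,0],[0,0,0],255],
])

```text
time_s: 18.27
ee_pos: [0.5696, 0.1075, 0.3769]
tool_rot: [-3.14, 0.0, 1.563]
contact_force: [-2.9, 0.3, 4.1]
opening: 0.0144
```

```bash
python3 sw.py; python3 look.py 12 >/dev/null; python3 -c "
from lib import *
f=grab_frame('top');cv2.imwrite('pics/t12.png',cv2.resize(f['image'][150:250,150:270,::-1],(720,600),interpolation=cv2.INTER_CUBIC))"
```

```text
hinge est [0.57   0.1545] z 0.3769 yaw 89.55 F [-2.9  0.3  4.1] M [ 0.12  0.7  -0.46] 0.01436189189617916 q [-0.02  0.19  1.61 -0.    1.34 -0.01]
```

View pics/s12.png

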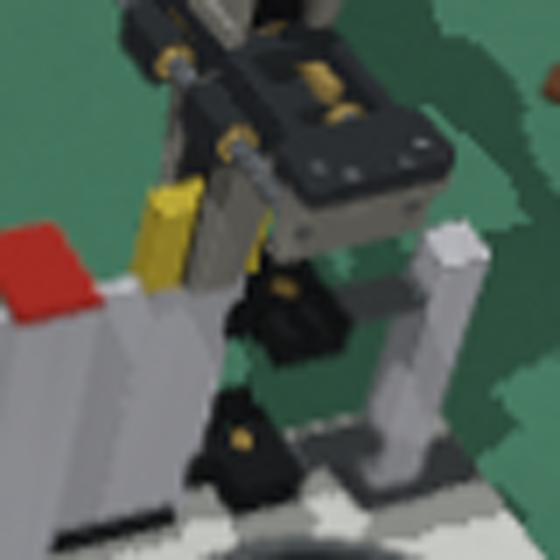

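View pics/t12.png

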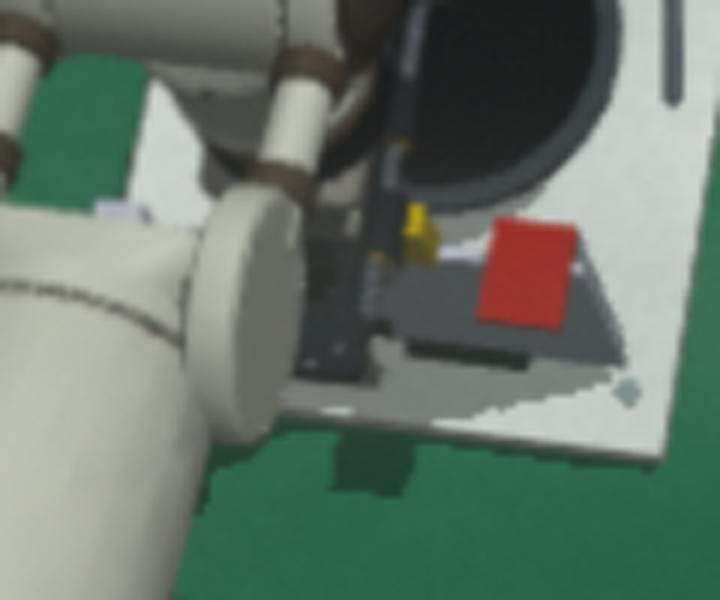

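The stop contact is felt (Mz −0.46 N·m, Fx −2.9 N). Both sockets are home, and the top view shows the free end under the red hood. I'll release gently and then retreat upward.

>>> jog_arm([
  [[0,0,0],[0,0,0],205],
  [[0,0,0],[0,0,0],195],
  [[0,0,0],[0,0,0],180],
  [[0,0,0],[0,0,0],150],
  [[0,0,0],[0,0,0],120],
  [[0,0,0],[0,0,0],120],
], grip_force=10)

```text
time_s: 19.12
ee_pos: [0.5699, 0.1075, 0.3768]
tool_rot: [3.142, 0.0, 1.563]
contact_force: [0.1, 0.4, -0.3]
opening: 0.0484
```

```bash
python3 sw.py; python3 look.py 13 >/dev/null
```

```text
hinge est [0.5703 0.1545] z 0.3768 yaw 89.56 F [ 0.1  0.4 -0.3] M [-0.06  0.04  0.02] 0.04838899253070218 q [-0.02  0.19  1.61 -0.    1.33 -0.01]
```

View pics/s13.png

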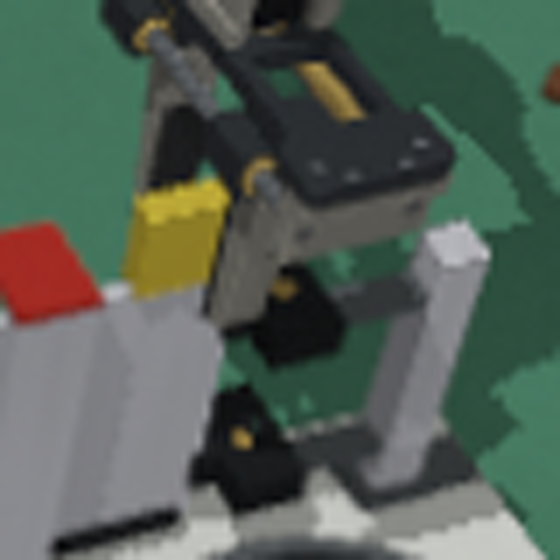

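Released: the forces are at zero and the guard hasn't moved. Now I'll lift away.

>>> jog_arm([
  [[0,0,0],[0,0,-0.01],120],
  [[0,0,0],[0,0,-0.02],120],
  [[0,0,0],[0,0,-0.03],120],
  [[0,0,0],[0,0,-0.04],120],
  [[0,0,0],[0,0.02,-0.03],120],
  [[0,0,0],[0,0.05,0],120],
  [[0,0,0],[0,0.05,0],120],
  [[0,0,0],[0,0,0],120],
])

```text
time_s: 20.18
ee_pos: [0.6923, 0.106, 0.5033]
tool_rot: [-3.137, 0.0, 1.562]
contact_force: [-0.7, -0.1, -0.8]
opening: 0.0487
```

```bash
python3 sw.py; python3 -c "
from lib import *
for c,a in (('top',(150,280,110,240)),('scene',(375,515,200,340))):
    f=grab_frame(c);cv2.imwrite('pics/%s14.png'%c,f['image'][:,:,::-1]);np.savez(c+'14.npz',**{k_:np.array(v) for k_,v in f.items()})
    cv2.imwrite('pics/z_%s14.png'%c,cv2.resize(f['image'][a[2]:a[3],a[0]:a[1],::-1],(400,400),interpolation=cv2.INTER_CUBIC))
cv2.imwrite('pics/both14.png',np.hstack([cv2.imread('pics/z_%s14.png'%c) for c in('top','scene')]))"
```

```text
hinge est [0.6927 0.153 ] z 0.5033 yaw 89.52 F [-0.7 -0.1 -0.8] M [-0.02  0.02 -0.03] 0.04868089324947515 q [-0.02  0.45  1.04 -0.    1.65 -0.01]
```

View pics/both14.png

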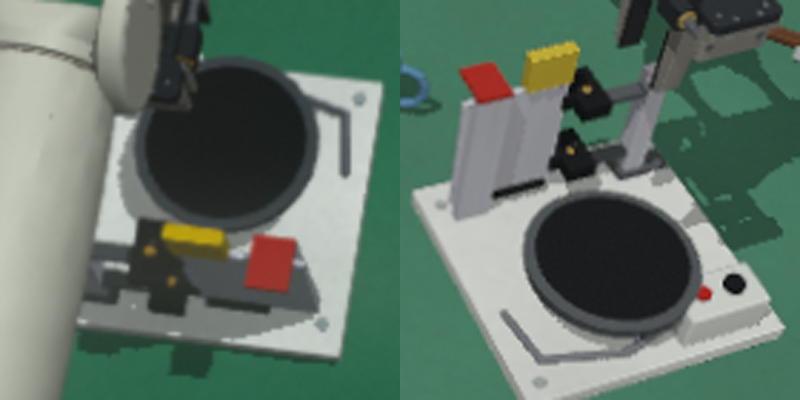

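View pics/scene14.png

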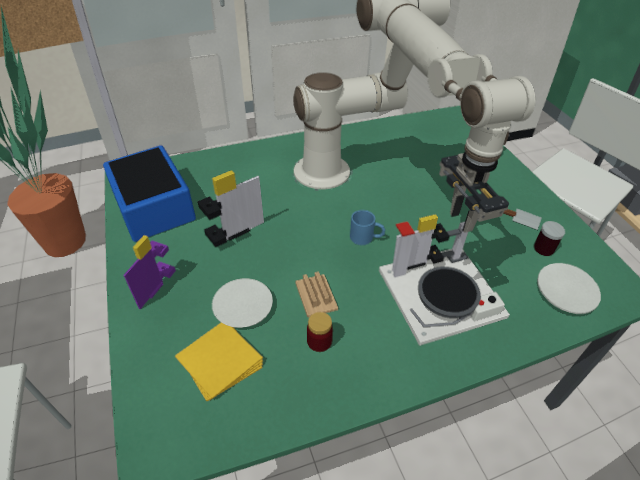

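The guard is shut under the hood, and the jar, plates and mug look unmoved. I'll check height, yaw and bystanders in numbers.

Run:
```python
from lib import *
for c,b in (("top",(195,232,175,200)),("scene",(414,442,212,234))):
    f=load(c+"14.npz");P=cloud(f);h=cv2.cvtColor(f["image"],cv2.COLOR_RGB2HSV)
    m=np.zeros((480,640),bool);m[b[2]:b[3],b[0]:b[1]]=1
    m&=(h[...,0]>20)&(h[...,0]<32)&(h[...,1]>180)&(h[...,2]>(120))
    Q=P[m];z=np.nanpercentile(Q[:,2],90);T=Q[np.abs(Q[:,2]-.227)<.006]
    d=T[:,:2]-T[:,:2].mean(0);_,_,V=np.linalg.svd(d);print(c,"ztop",z.round(4),len(T),"centre",T.mean(0).round(4),"angle",np.degrees(np.arctan2(V[0,1],V[0,0]))%180)
    a=load(c+"0.npz")
    for nm,(x,y,z) in {"jar":(.70,-.256,.05),"plates":(.527,-.424,.02),"mug":(.378,.009,.05)}.items():
        u,v=proj(f,[x,y,z])[0].astype(int);D=np.abs(a["image"][v-25:v+25,u-25:u+25].astype(int)-f["image"][v-25:v+25,u-25:u+25]).max(2);print(nm,(D>40).sum())
# predicted hinge axis (0.570,0.1545), PM yaw -1.3: expected grip centre
t=np.radians(268.7);print("expected",.570+.047*np.cos(t),.1545+.047*np.sin(t))
```

```text
top ztop 0.2276 85 centre [0.5669 0.1033 0.2248] angle 87.86843137509752
jar 193
plates 0
mug 0
scene ztop 0.2238 32 centre [0.5746 0.1025 0.2244] angle 88.26252204168182
jar 315
plates 0
mug 0
expected 0.5689336953220792 0.10751209736183318
```

Run:
```python
from lib import *
f=load("scene14.npz");P=cloud(f)
# panel front face region between stop post and hinge
c,s=np.cos(np.radians(-1.3)),np.sin(np.radians(-1.3))
o=np.array([.6493,.1045])
d=P[...,:2]-o; X=c*d[...,0]+s*d[...,1]; Y=-s*d[...,0]+c*d[...,1]; Z=P[...,2]
m=(Y>-44)&(Y<.03)&(Y>-.045)&(X>-.1)&(X<-.06)&(Z>.07)&(Z<.175)
A=np.c_[Y[m],Z[m],np.ones(m.sum())];x=X[m]
for _ in range(3):
    k,*_r=np.linalg.lstsq(A,x,rcond=None);e=np.abs(A@k-x);g=e<.004;A,x=A[g],x[g]
print(m.sum(),len(x),"dX/dY deg",np.degrees(np.arctan(k[0])),"tilt",np.degrees(np.arctan(k[1])),"X at Y=-.06:",k[0]*-.06+k[1]*.12+k[2],"at Y=.02",k[0]*.02+k[1]*.12+k[2], "std",np.std(A@k-x))
# stop post front face (+x side)
m=(Y>-.080)&(Y<-.052)&(X>-.08)&(X<-.03)&(Z>.06)&(Z<.18)
print("stop front X med",np.median(X[m]),m.sum())
u,v=np.where(m)[1],np.where(m)[0]
```

```text
510 489 dX/dY deg 0.26500469479982147 tilt -0.1944143833705575 X at Y=-.06: -0.07557059655951184 at Y=.02 -0.07520057756436231 std 0.001511691093953384
stop front X med -0.0635287819229933 236
```

The panel is within 0.3° of shut and its face is at x ≈ −76 mm against a nominal −77. The stop contact was felt, and the plates and mug are pixel-identical. I'm handing in.

```bash
python3 -c "
from workcell import *
print(hand_in())"
```

```text
the job is handed in; nothing more can be done
None
```

The splash guard is hanging on both pintles, swung shut under the red hood against the stop post, and released. I handed the job in at about 20 s of the 72 s, with the arm clear of everything. No verdict was reported.

**What I did**
1. I lifted the guard straight out of the stand by about 120 mm and carried it round on the robot's side of the hood.
2. I lowered it open in small steps. Brass showed through both socket holes, and it seated with about 5 N of contact at an estimated origin height of 55 mm.
3. I swung it 90° anticlockwise about the hinge until I felt the stop (about 3 N sideways, 0.5 N·m).
4. I opened the jaws, saw the forces return to zero, and retreated upward.

**Last checks**
- **Height:** the grip top measured 224–228 mm, against 227 mm when fully home.
- **Angle:** the panel plane lay within 0.3° of shut. A coarser fit of the grip direction gave 87.9–88.3° against the expected 88.7°, which I put down to noise.
- **Camera disagreement:** the two cameras differed by 3 to 8 mm in places. The panel face read about 1.4 mm off nominal, close to the stated calibration.
- **Free-end gap:** the stop post hides the free end, so any gap under about 1 mm there could not be seen. I relied on the contact felt before release.
- **Bystanders:** the plates and mug are unchanged pixel for pixel. The jar looks unmoved by eye, but its pixel comparison did not come out clean, probably because the removed guard and its shadow overlap that area.

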